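# Point out the doubtful pouring hole and report it

### The job

The orange stopper marks a pouring hole that needs checking: show it to the bench camera by pointing at it from above, the fingertips centred some two centimetres over the stopper's top without touching it, and stay there for two seconds. Then press the yellow button on the grey report box all the way down with the fingertips, let it spring back and move clear. Stay well above the other stoppers (a hand's breadth), touch no stopper and no mould, and leave everything else on the bench where it stands.

Things in the scene. Friction and masses are not known exactly. Their poses are not given: they have to be found in the camera images.
- orange_stopper: orange plastic stopper in one of the pouring holes: flange 38 mm across and 6 mm thick, then a round knob 26 mm across up to 30 mm above the mould's top; an 18 mm shank sits loosely in the pouring hole. Weighs 20 to 45 g, lifts out easily, must not be touched. Origin: centre of the flange's underside, level with the mould's top; z up
- orange_top (a point): centre of the top face of the orange stopper's knob, 30 mm above the mould's top, about 90 mm above the bench
- blue_stopper: blue plastic stopper in one of the pouring holes: flange 38 mm across and 6 mm thick, then a round knob 26 mm across up to 30 mm above the mould's top; an 18 mm shank sits loosely in the pouring hole. Weighs 20 to 45 g, lifts out easily, must not be touched. Origin: centre of the flange's underside, level with the mould's top; z up
- blue_top (a point): centre of the top face of the blue stopper's knob, 30 mm above the mould's top, about 90 mm above the bench
- green_stopper: green plastic stopper in one of the pouring holes: flange 38 mm across and 6 mm thick, then a round knob 26 mm across up to 30 mm above the mould's top; an 18 mm shank sits loosely in the pouring hole. Weighs 20 to 45 g, lifts out easily, must not be touched. Origin: centre of the flange's underside, level with the mould's top; z up
- green_top (a point): centre of the top face of the green stopper's knob, 30 mm above the mould's top, about 90 mm above the bench
- black_stopper: black plastic stopper in one of the pouring holes: flange 38 mm across and 6 mm thick, then a round knob 26 mm across up to 30 mm above the mould's top; an 18 mm shank sits loosely in the pouring hole. Weighs 20 to 45 g, lifts out easily, must not be touched. Origin: centre of the flange's underside, level with the mould's top; z up
- black_top (a point): centre of the top face of the black stopper's knob, 30 mm above the mould's top, about 90 mm above the bench
- mould_near: white plaster block mould nearer the robot, fixed to the bench, 85 (own x) x 260 (own y) x 60 mm high, two black bands; four pouring holes 27 mm wide in its top, in a row along own y at -97.5, -32.5, 32.5 and 97.5 mm; two of them carry stoppers, two are empty. Origin: centre of the underside
- mould_far: white plaster block mould farther from the robot, fixed to the bench, 85 (own x) x 260 (own y) x 60 mm high, two black bands; four pouring holes 27 mm wide in its top, in a row along own y at -97.5, -32.5, 32.5 and 97.5 mm; two of them carry stoppers, two are empty. Origin: centre of the underside
- station: grey report box fixed to the bench, 104 x 104 x 50 mm high, with the yellow push button in a black housing on the middle of its top. It stands to the robot's left or right of the moulds. Origin: centre of the underside
- report_button_top (a point): centre of the top face of the round yellow button (36 mm across), 68 mm above the bench, pressed straight down
- report_button (a joint): travel of the yellow button: 0 m released, 0.006 m fully down; a spring needs about 5 N to push it fully down and returns it
- basin: loose open round green bowl, 130 mm across the rim, 60 mm high, on the other side of the moulds from the report box; leave alone. Origin: centre of the underside
- slip_bottle: loose clear bottle with a green cap and blue band, 64 mm across, 150 mm high; leave alone. Origin: centre of the underside
- water_bottle: loose clear bottle with a white cap, 64 mm across, 150 mm high; leave alone. Origin: centre of the underside
- cast_cup: loose white cup, 70 mm across, 60 mm high; leave alone. Origin: centre of the underside
- brush: loose hand brush lying on the bench on the left; leave alone. Origin: underside, at its middle; x along the tool
Not all that is in view belongs to the job. What is meant by the station is not blue or brown, and is the larger of those in its own colour.

How it is judged:
By the outcome, as a careful person would: the job done as asked, in the order asked, and still so for the second after the job is handed in, with the robot touching nothing.
It also fails if it takes over 40 s, if anything falls off the work surface, if the arm or the gripper's body presses on something with over 40 N, if the wrist force passes 120 N, or if a joint passes its speed limit or range.

### The arm

A 6-joint arm with a two-finger parallel gripper is mounted at the origin on the work surface. World frame = base frame: x ahead of the robot, y to its left, z up, the work surface at z = 0. Lengths are in mm, angles in degrees, forces in N, time in s.
With the tool pointing down it reaches from about 275 to 975 mm from the base axis. Payload 8.4 kg.
Tool frame: the origin (TCP) lies at the very end of the fingers, on their centre line; the grasp point (between the pads) lies 19 mm behind it; x points along the fingers, y is the direction in which the jaws open and shut, and the axes are right-handed (so a half turn about x gives the same grasp; the last joint's range is limited). The gripper opens to 92 mm and grips with 3 to 60 N. Pads are 20 mm wide; open, the fingers measure 128 mm over their backs; the gripper's body (75 mm by 189 mm) begins 69 mm behind the grasp point.
Start: joints at [73.946, 20.225, 93.587, -0, 66.188, -0.138], TCP at [171.399, 601.041, 214.583] pointing down, gripper open.
Joint ranges: [-150.9, 150.9], [-52.94, 120.26], [3.33, 152.33], [-74.26, 254.26], [0, 154.13], [-172.89, 172.89]. Speed limits (degrees/s): [127.2, 127.2, 159.86, 180, 180, 180].

### API

Orientations are given as [roll, pitch, yaw] about the fixed x, y, z axes, in that order (R = Rz(yaw) Ry(pitch) Rx(roll)).
In Python, from workcell import r, read_camera gives the robot as it stands.
- The arm moves only by the shell command python3 -m crank 'ROWS' [OPENING] [FORCE]. ROWS is JSON, a list of rows, each a list of 2 entries, a list of its own where there are three numbers: the shift along the tool's x, y, z in mm, then the turn about the tool's x in degrees. In form: [[[tx, ty, tz], roll], ...]. A call has 1 to 10 rows; each row shifts and turns the commanded pose from where the row before left it, along the tool's axes as they then stand; what a row does not reach is not made up. A row lasts 1/12 s, in which the tool goes at most 41.7 mm and 7.16 degrees, less where a joint would pass 70% of its speed; a pose out of reach is approached as far as the arm can. A call with a gripper value outside its range is refused whole. OPENING is the closure, from 0 (fully open) to 1 (shut), set as the call begins (- or left out, the last holds). The fingers move at their own pace and stop on an object; FORCE is the grip in N (left out, the last holds). Time passes only in rows, so rows that do not move let the fingers close. It gives the time, the measured TCP pose, the force and the opening at its end, in the units of the state.
- r.sense(): the state, without advancing time (a new reading comes with each control period).
- read_camera(name): name is "scene" or "side" or "wrist"; returns a dict with "pixels" (480x640x3 uint8, red, green, blue), "depth" (480x640 float32, mm along the optical axis (not along the pixel's ray), 0 where there is no reading), "K" (3x3 intrinsics, pixels), "k1" (the pictures are not rectified: a ray, as slopes to the right and down, at radius r is drawn at 1 + k1 r^2 times it, then the intrinsics apply), "xyz" and "orientation" of the camera in the world; the wrist camera has in their place "mount" (4x4, takes a point from camera to tool coordinates, whose origin is the TCP and whose axes are the tool frame's). Camera axes: x right, y down, z forward; pixel columns grow to the right and rows downward; lengths in mm; the calibration is good to about 2 mm. A picture is of the moment at which its call begins: read the wrist's pose just before it.
- r.job_done(): hands the job in, once; it reports no verdict.
The state is a dict: "time": time; "joints": joint angles; "joint_velocities": joint speeds; "effort": joint torques, N m; "tcp_pos": TCP position; "tool_rot": TCP orientation; "wrist_force": force on the tool from outside, world axes, zero at the start; "ft_torque": the same for the moment, N m; "opening": finger opening in mm.
Only numpy, scipy, OpenCV 4.12 (cv2) and the standard library are available. Lean on these libraries where they do the work, as an engineer would, in place of code of your own. Each camera call takes 0.05 s, during which the arm holds its last target.

## Working session

There is one attempt and no reset: what is moved stays moved. The work goes in short steps, Python scripts to look and compute and a shell command to move; the robot and the scene stay as the last step left them, time stands still between calls to the robot, and variables do not carry over. Pictures are saved under pics/ and viewed, and the job is handed in when it is done.

```bash
mkdir -p pics; ls; cat > h.py <<'E'
import numpy as np,cv2
from scipy.spatial.transform import Rotation as Ro
from workcell import r, read_camera
def save(c,n): cv2.imwrite(n,cv2.cvtColor(c["pixels"],cv2.COLOR_RGB2BGR))
E
python3 - <<'E'
from h import *
s=r.sense();print(s)
for n in("scene","side"):
    c=read_camera(n);save(c,f"pics/{n}0.png");print(n,c["K"],c["k1"],c["xyz"],c["orientation"])
    np.savez(f"{n}0.npz",**c)
E
```

```text
pics
{'time': 0.0, 'joints': array([ 7.39444659e+01,  2.02605186e+01,  9.36287665e+01, -1.35117219e-03,
        6.61884679e+01, -1.37783886e-01]), 'joint_velocities': array([ 5.50347480e-02,  4.12970638e-02,  9.12086253e-05, -9.87109924e-03,
        6.30215541e-02, -2.47269609e-02]), 'effort': array([ 1.54742102e-03, -5.93852055e+01, -3.34204888e+01,  6.98496541e-02,
        2.37022934e-02, -9.94817378e-05]), 'tcp_pos': array([171.28370594, 600.5550687 , 213.88746421]), 'tool_rot': array([ -89.22748748,   89.92223723, -105.14469134]), 'wrist_force': array([-0.05073841,  0.4209501 ,  0.91431939]), 'ft_torque': array([-0.04443424, -0.04045202,  0.0361893 ]), 'opening': 92.4255166166967}
scene [[443.54105663   0.         317.55830622]
 [  0.         443.54105663 243.19331991]
 [  0.           0.           1.        ]] -0.07731368915247087 [ 772.98669877 -379.95937709  951.0232835 ] [-149.06784732    0.48450226   30.54451854]
side [[570.47492866   0.         319.53436021]
 [  0.         570.47492866 244.19781807]
 [  0.           0.           1.        ]] -0.06538605073367022 [ 288.00130223 -793.78845363 1004.52487248] [-135.52462974   -1.19385339  -11.53070457]
```

View pics/scene0.png

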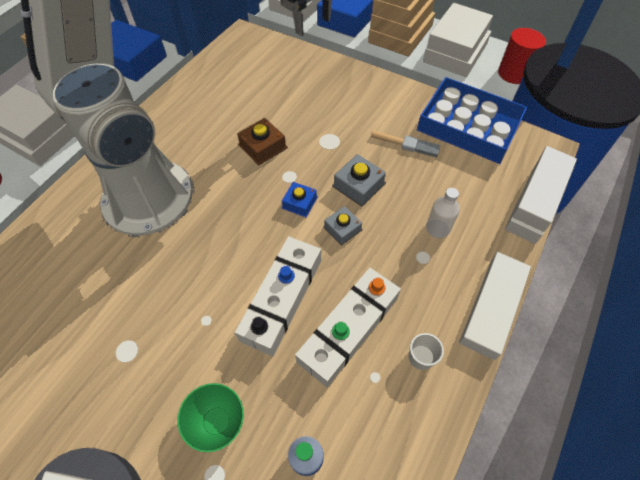

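View pics/side0.png

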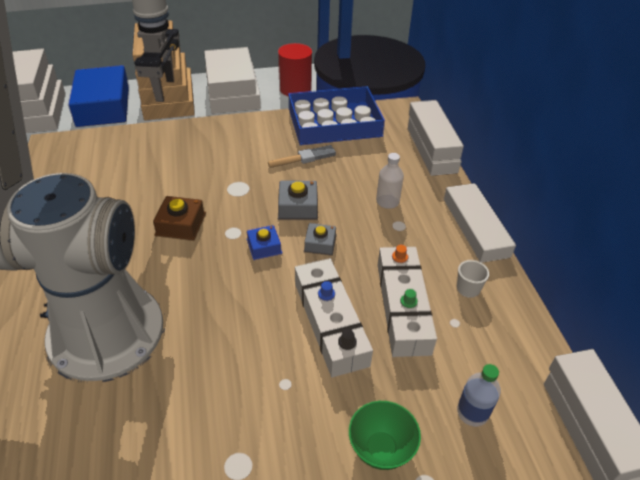

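Boxes with yellow buttons in the scene picture are brown (262,138), blue (299,197), large grey (360,177) and small grey (343,224). The station is the large grey one, because it is neither blue nor brown and is the larger of the two grey boxes. The orange stopper is at (377,286), on the far mould's left end. Next I'll take a crop and measure.

```bash
cat >> h.py <<'E'
def world(c,u,v,z=None):
    # ray via cv2 undistort (k1 only); z: intersect plane, else depth
    u=np.atleast_1d(u).astype(float);v=np.atleast_1d(v).astype(float)
    p=cv2.undistortPoints(np.stack([u,v],1)[:,None],c["K"],np.array([float(c["k1"]),0,0,0]))[:,0]
    d=np.c_[p,np.ones(len(p))]
    if "R" in c: R,t=c["R"],c["t"]
    else: R,t=Ro.from_euler("xyz",c["orientation"],degrees=True).as_matrix(),np.array(c["xyz"])
    dw=d@R.T
    s=c["depth"][v.astype(int),u.astype(int)] if z is None else (z-t[2])/dw[:,2]
    return t+dw*np.reshape(s,(-1,1))
def mask(c,lo,hi):
    return cv2.inRange(cv2.cvtColor(c["pixels"],cv2.COLOR_RGB2HSV),lo,hi)
E
python3 - <<'E'
from h import *
ims=[]
for n in("scene","side"):
    c=dict(np.load(f"{n}0.npz"))
    im=cv2.cvtColor(c["pixels"],cv2.COLOR_RGB2BGR)
    x0,y0=((235,110) if n=="scene" else (240,150))
    ims.append(cv2.resize(im[y0:y0+200,x0:x0+200],(400,400),interpolation=cv2.INTER_CUBIC))
    for nm,lo,hi in(("orange",(5,180,120),(14,255,255)),("yellow",(23,150,100),(34,255,255)),("blue",(100,150,60),(125,255,255)),("green",(55,150,40),(85,255,255))):
        N,L,S,C=cv2.connectedComponentsWithStats(mask(c,lo,hi))
        for i in range(1,N):
            if 25<S[i,4]<1200:
                v,u=np.nonzero(L==i);w=world(c,u,v);w=w[c["depth"][v,u]>0]
                if len(w)==0 or not(0<w[:,0].mean()<950 and abs(w[:,1].mean())<700):continue
                zt=np.percentile(w[:,2],95);t=w[w[:,2]>zt-5]
                print(n,nm,C[i].round(),S[i,4],"zt",zt.round(1),"top mid",((t.min(0)+t.max(0))/2).round(1),"mean",t.mean(0).round(1),"ext",np.ptp(t,axis=0).round(0))
cv2.imwrite("pics/crop1.png",np.hstack(ims))
E
```

```text
scene orange [377. 286.] 173 zt 91.4 top mid [666.8  40.   90.5] mean [666.7  39.6  89.6] ext [24. 22.  8.]
scene yellow [260. 129.] 114 zt 76.0 top mid [174.2 307.   74.5] mean [174.2 306.3  73.6] ext [31. 33.  7.]
scene yellow [360. 168.] 129 zt 75.1 top mid [479.1 319.7  73.2] mean [479.9 319.7  72.6] ext [34. 34.  6.]
scene yellow [298. 192.] 67 zt 53.1 top mid [371.4 189.2  51.8] mean [371.7 188.3  50.6] ext [24. 22.  7.]
scene yellow [343. 218.] 72 zt 52.6 top mid [508.7 174.3  50.9] mean [509.  175.1  49.9] ext [23. 23.  6.]
scene blue [299. 200.] 621 zt 37.8 top mid [373.4 188.3  40.1] mean [374.9 184.6  35.6] ext [71. 74. 14.]
scene blue [286. 275.] 185 zt 91.6 top mid [479.9 -35.1  90.1] mean [479.4 -36.1  89.6] ext [22. 23.  7.]
scene green [340. 331.] 193 zt 92.3 top mid [646.7 -88.6  90.8] mean [646.6 -88.2  90.6] ext [23. 20.  7.]
scene green [304. 451.] 211 zt 152.3 top mid [ 708.6 -329.2  150.4] mean [ 708.7 -329.3  150.1] ext [26. 26.  6.]
side orange [400. 254.] 160 zt 90.5 top mid [663.2  37.1  88.4] mean [663.5  37.1  88.1] ext [20. 25.  6.]
side yellow [297. 187.] 114 zt 71.9 top mid [477.9 316.4  70.5] mean [475.8 315.1  69.5] ext [33. 36.  7.]
side yellow [176. 204.] 128 zt 72.6 top mid [172.2 302.   71.1] mean [172.1 302.5  70.2] ext [32. 36.  7.]
side yellow [320. 230.] 61 zt 49.9 top mid [507.7 172.2  48.4] mean [507.1 171.3  47.4] ext [22. 23.  7.]
side yellow [263. 233.] 62 zt 49.9 top mid [369.6 184.2  48.4] mean [369.8 185.2  47.3] ext [24. 23.  6.]
side blue [348. 130.] 996 zt 53.9 top mid [667.6 627.7  54.6] mean [676.5 591.9  52.9] ext [235.  96.  11.]
side blue [263. 240.] 371 zt 35.6 top mid [369.4 183.9  34.6] mean [366.9 177.7  33. ] ext [68. 69.  8.]
side blue [326. 286.] 73 zt 89.8 top mid [476.1 -38.1  88.1] mean [476.1 -38.1  87.8] ext [20. 25.  6.]
side green [490. 371.] 116 zt 150.4 top mid [ 705.5 -332.5  148.6] mean [ 705.9 -332.8  148.6] ext [22. 23.  6.]
```

View pics/crop1.png

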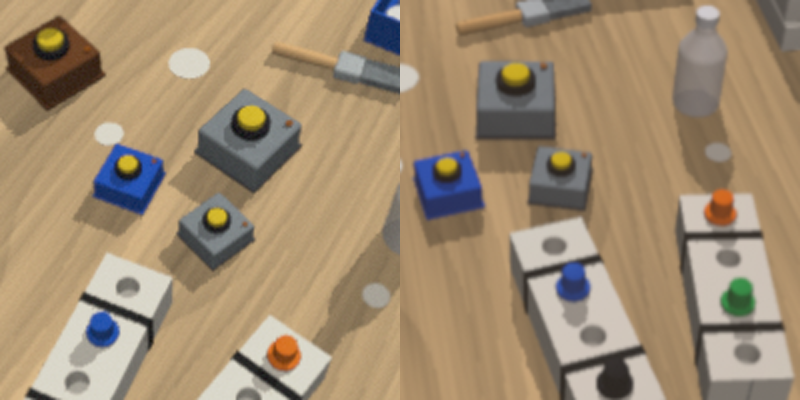

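The enlarged crop confirms it: the large grey box is in both views, with its button at about (479,318). The orange stopper is at about (665,38.5,90). Next I'll work out the shift in tool axes.

```bash
cat >> h.py <<'E'
def shift(g):
    s=r.sense();R=Ro.from_euler("xyz",s["tool_rot"],degrees=True).as_matrix()
    print("t",round(s["time"],2),"tcp",s["tcp_pos"].round(1),"F",s["wrist_force"].round(1),"open",round(s["opening"],1))
    print("R",R.round(3).tolist()); print("shift",(R.T@(np.array(g)-s["tcp_pos"])).round(1))
E
python3 -c "
from h import *
shift([665,38.5,215]);shift([665,38.5,110])"
```

```text
t 0.1 tcp [171.3 600.6 214. ] F [-0.7 -0.7  0.1] open 92.5
R [[-0.0, 0.274, 0.962], [-0.001, 0.962, -0.274], [-1.0, -0.001, -0.0]]
shift [-6.000e-01 -4.052e+02  6.290e+02]
t 0.1 tcp [171.3 600.6 214. ] F [-0.7 -0.7  0.1] open 92.5
R [[-0.0, 0.274, 0.962], [-0.001, 0.962, -0.274], [-1.0, -0.001, -0.0]]
shift [ 104.4 -405.   629. ]
```

```bash
python3 -m crank '[[[0,-10,15],0],[[0,-19,29.5],0],[[0,-19,29.5],0],[[0,-19,29.5],0],[[0,-19,29.5],0],[[0,-19,29.5],0],[[0,-19,29.5],0],[[0,-19,29.5],0],[[0,-19,29.5],0],[[0,-19,29.5],0]]' 1 10; python3 -c "
from h import *
shift([665,38.5,215])"
```

```text
time: 0.93
tcp_pos: [392.3, 347.5, 214.5]
tool_rot: [-90.4, 90.0, -106.3]
wrist_force: [0.2, 0.2, -0.1]
opening: 27.4
t 0.93 tcp [392.3 347.5 214.5] F [ 0.2  0.2 -0.1] open 27.4
R [[-0.0, 0.274, 0.962], [-0.0, 0.962, -0.274], [-1.0, -0.0, -0.0]]
shift [  -0.4 -222.4  347. ]
```

```bash
python3 -m crank '[[[0,-19,30],0],[[0,-19,30],0],[[0,-19,30],0],[[0,-19,30],0],[[0,-19,30],0],[[0,-19,30],0],[[0,-19,30],0],[[0,-19,30],0],[[0,-19,30],0],[[0,-13,20],0]]'; python3 -m crank '[[[0,-6,8],0],[[0,0,0],0],[[0,0,0],0],[[0,0,0],0]]'; python3 - <<'E'
from h import *
shift([665,38.5,215])
s=r.sense();c=read_camera("wrist");save(c,"pics/w1.png");np.savez("w1.npz",**c,tcp=s["tcp_pos"],rot=s["tool_rot"])
E
```

```text
time: 1.77
tcp_pos: [621.1, 90.1, 214.4]
tool_rot: [-64.1, 90.0, -80.1]
wrist_force: [-0.4, -0.7, -0.3]
opening: 0.5
time: 2.1
tcp_pos: [624.8, 86.3, 214.4]
tool_rot: [-177.4, 89.9, 166.7]
wrist_force: [0.2, 0.7, 0.5]
opening: 0.5
t 2.1 tcp [624.8  86.3 214.4] F [0.2 0.7 0.5] open 0.5
R [[-0.001, 0.274, 0.962], [0.0, 0.962, -0.274], [-1.0, -0.0, -0.001]]
shift [ -0.7 -35.   51.8]
```

View pics/w1.png

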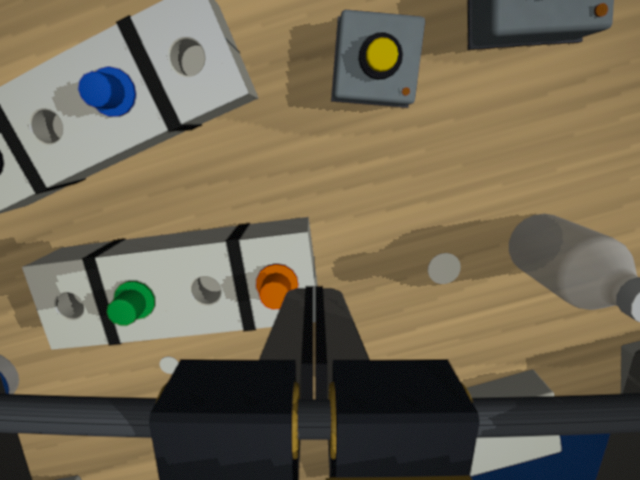

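The wrist view shows the orange knob at about (275,290), just left of and beyond the shut fingertips at (315,290). I'll refine its position from this view.

```bash
cat > m.py <<'E'
from h import *
import sys
def load(f):
    c=dict(np.load(f));T=c["mount"];Rt=Ro.from_euler("xyz",c["rot"],degrees=True).as_matrix()
    c["R"]=Rt@T[:3,:3];c["t"]=Rt@T[:3,3]+c["tcp"];return c
c=load(sys.argv[1])
for nm,lo,hi in(("orange",(3,150,80),(16,255,255)),("yellow",(23,150,80),(34,255,255)),("green",(55,150,40),(85,255,255)),("blue",(100,150,60),(125,255,255))):
    N,L,S,C=cv2.connectedComponentsWithStats(mask(c,lo,hi))
    for i in range(1,N):
        if S[i,4]>150:
            v,u=np.nonzero(L==i);w=world(c,u,v);w=w[c["depth"][v,u]>0]
            if len(w)<50: continue
            zt=np.percentile(w[:,2],90);t=w[w[:,2]>zt-4]
            print(nm,C[i].round(),S[i,4],"zt",zt.round(1),"mid",((t.min(0)+t.max(0))/2).round(1),"mean",t.mean(0).round(1),"ext",np.ptp(t,axis=0).round())
E
python3 m.py w1.npz; python3 -c "
from h import *
shift([665,38.5,215])"
```

```text
orange [275. 285.] 1320 zt 91.3 mid [644.3  55.1 162.7] mean [660.3  42.5  98. ] ext [ 65.  51. 151.]
yellow [382.  54.] 845 zt 51.3 mid [508.1 174.9  50.1] mean [508.2 174.7  50.3] ext [24. 24.  5.]
green [130. 303.] 1496 zt 91.2 mid [644.7 -86.9  90.1] mean [644.3 -85.7  90.5] ext [25. 26.  6.]
blue [108.  91.] 2054 zt 91.4 mid [478.3 -34.7  90.2] mean [478.1 -34.   90.6] ext [24. 24.  6.]
blue [558. 462.] 2977 zt -279.4 mid [1411.9  458.1 -266.5] mean [1411.9  470.2 -273.2] ext [  8. 139.  34.]
t 2.15 tcp [624.9  86.6 214.6] F [-0.5 -0.  -1. ] open 0.3
R [[-0.001, 0.273, 0.962], [0.0, 0.962, -0.273], [-1.0, 0.0, -0.001]]
shift [ -0.4 -35.3  51.7]
```

```bash
cat >> m.py <<'E'
v,u=np.nonzero(mask(c,(3,150,80),(16,255,255)));w=world(c,u,v);w=w[(c["depth"][v,u]>0)&(abs(w[:,2]-90)<5)]
print("orange top",((w.min(0)+w.max(0))/2).round(1),w.mean(0).round(1),np.ptp(w,axis=0).round(),len(w))
E
python3 m.py w1.npz|tail -1;python3 -c "
from h import *
shift([665,39,215])"
```

```text
orange top [664.5  41.5  89.2] [662.7  40.7  90.3] [25. 24.  8.] 629
t 2.15 tcp [624.9  86.6 214.6] F [-0.5 -0.  -1. ] open 0.3
R [[-0.001, 0.273, 0.962], [0.0, 0.962, -0.273], [-1.0, 0.0, -0.001]]
shift [ -0.4 -34.8  51.5]
```

```bash
python3 -m crank '[[[0,-10,15],0],[[0,-12,18],0],[[0,-9,13],0],[[0,-3,5],0],[[0,0,0],0],[[0,0,0],0],[[0,0,0],0]]'; python3 - <<'E'
from h import *
shift([664.8,39.5,111])
s=r.sense();c=read_camera("wrist");save(c,"pics/w2.png");np.savez("w2.npz",**c,tcp=s["tcp_pos"],rot=s["tool_rot"])
E
python3 m.py w2.npz
```

```text
time: 2.73
tcp_pos: [665.2, 39.4, 214.4]
tool_rot: [174.8, 90.0, 158.9]
wrist_force: [0.0, 0.7, -0.5]
opening: 0.4
t 2.73 tcp [665.2  39.4 214.4] F [ 0.   0.7 -0.5] open 0.4
R [[-0.001, 0.274, 0.962], [0.0, 0.962, -0.274], [-1.0, 0.0, -0.001]]
shift [103.4  -0.   -0.3]
orange [316. 227.] 1455 zt 91.2 mid [664.6  40.6  90. ] mean [664.2  40.9  90.5] ext [24. 25.  6.]
green [162. 247.] 1545 zt 91.3 mid [645.  -87.3  90.1] mean [644.7 -86.2  90.5] ext [24. 25.  6.]
blue [146.  19.] 1922 zt 91.3 mid [479.6 -35.   90.3] mean [480.5 -35.1  90.6] ext [21. 24.  6.]
blue [ 10. 349.] 1031 zt 54.7 mid [ 716.4 -303.5   56.7] mean [ 718.2 -301.1   55.4] ext [32. 13. 12.]
blue [534. 454.] 3519 zt -280.3 mid [1410.9  356.1 -266.9] mean [1411.9  387.7 -273. ] ext [ 10. 272.  35.]
blue [314. 472.] 388 zt -391.2 mid [1410.8 -172.2 -387.4] mean [1411.6 -166.5 -389.7] ext [ 7. 68. 15.]
orange top [664.6  40.6  88.9] [663.9  40.9  90.3] [24. 25.  8.] 816
```

View pics/w2.png

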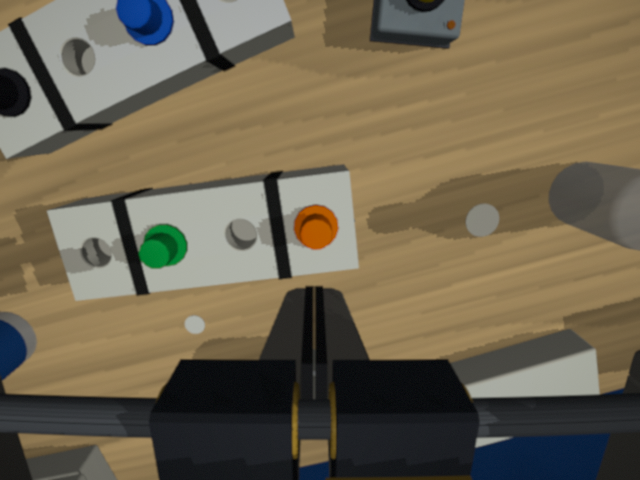

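The orange knob is now at (316,227), in the same column as the fingertips and fully visible, and every measurement agrees to about 2 mm. I'll descend to 21 mm above it and hold.

```bash
python3 -m crank '[[[12,0.5,-0.5],0],[[20,0,0],0],[[22,0,0],0],[[20,0,0],0],[[13,0,0],0],[[8,0,0],0],[[5,0,0],0],[[2.5,0,0],0],[[0,0,0],0],[[0,0,0],0]]'; python3 - <<'E'
from h import *
shift([664.7,40,111])
c=read_camera("scene");save(c,"pics/s1.png");np.savez("s1.npz",**c)
d=read_camera("side");
f=lambda a,x,y:cv2.resize(cv2.cvtColor(a["pixels"],cv2.COLOR_RGB2BGR)[y-60:y+60,x-60:x+60],(400,400),interpolation=cv2.INTER_CUBIC)
cv2.imwrite("pics/hold.png",np.hstack([f(c,377,286),f(d,400,250)]))
E
```

```text
time: 3.62
tcp_pos: [665.9, 39.6, 112.9]
tool_rot: [17.7, 89.9, 1.8]
wrist_force: [-0.0, 0.3, 0.7]
opening: 0.2
t 3.62 tcp [665.9  39.6 112.9] F [-0.   0.3  0.7] open 0.2
R [[0.001, 0.274, 0.962], [0.0, 0.962, -0.274], [-1.0, 0.0, 0.001]]
shift [ 1.9  0.1 -1.3]
```

View pics/hold.png

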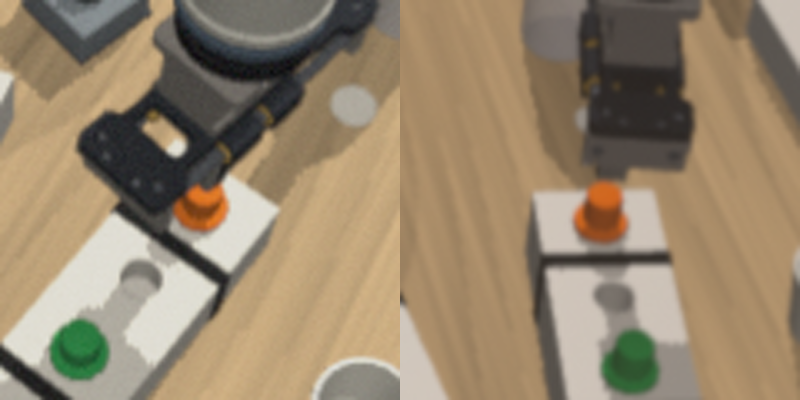

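The crops show the fingertips just above the knob, at (205,185) and (610,175), with a gap and no contact. I'll trim by about 2 mm and hold for more than two seconds.

```bash
python3 -m crank '[[[2,0,-1],0],[[0,0,0],0],[[0,0,0],0],[[0,0,0],0],[[0,0,0],0],[[0,0,0],0],[[0,0,0],0],[[0,0,0],0],[[0,0,0],0],[[0,0,0],0]]'; python3 -m crank '[[[0,0,0],0],[[0,0,0],0],[[0,0,0],0],[[0,0,0],0],[[0,0,0],0],[[0,0,0],0],[[0,0,0],0],[[0,0,0],0],[[0,0,0],0],[[0,0,0],0]]';python3 -m crank '[[[0,0,0],0],[[0,0,0],0],[[0,0,0],0],[[0,0,0],0],[[0,0,0],0],[[0,0,0],0],[[0,0,0],0],[[0,0,0],0],[[0,0,0],0],[[0,0,0],0]]';python3 -m crank '[[[0,0,0],0],[[0,0,0],0],[[0,0,0],0],[[0,0,0],0],[[0,0,0],0]]'; python3 -c "
from h import *
shift([478.5,318,215])"
```

```text
time: 4.55
tcp_pos: [664.4, 39.8, 110.1]
tool_rot: [-154.2, 90.0, -170.2]
wrist_force: [-1.5, -0.4, -0.5]
opening: 0.6
time: 5.38
tcp_pos: [664.4, 39.8, 110.1]
tool_rot: [8.5, 90.0, -7.4]
wrist_force: [-1.0, 0.5, -0.5]
opening: 0.5
time: 6.22
tcp_pos: [664.4, 39.8, 110.1]
tool_rot: [40.0, 90.0, 24.1]
wrist_force: [0.3, 0.4, -0.3]
opening: 0.5
time: 6.63
tcp_pos: [664.4, 39.8, 110.1]
tool_rot: [79.3, 90.0, 63.4]
wrist_force: [-0.0, -0.0, -0.0]
opening: 0.1
t 6.63 tcp [664.4  39.8 110.1] F [-0. -0. -0.] open 0.1
R [[0.0, 0.274, 0.962], [0.0, 0.962, -0.274], [-1.0, 0.0, 0.0]]
shift [-104.9  216.5 -255. ]
```

Held for about 2.9 s at 20 mm above. Now I'll go straight up, then across to the report box.

```bash
python3 -m crank '[[[-10,0,0],0],[[-20,0,0],0],[[-25,0,0],0],[[-25,0,0],0],[[-20,0,0],0],[[-5,0,0],0]]'; python3 -m crank '[[[0,12,-14],0],[[0,22,-26],0],[[0,24,-28],0],[[0,24,-28],0],[[0,24,-28],0],[[0,24,-28],0],[[0,24,-28],0],[[0,22,-26],0],[[0,12,-14],0],[[0,0,0],0]]';python3 -m crank '[[[0,0,0],0],[[0,0,0],0]]'; python3 - <<'E'
from h import *
shift([478.5,318,215])
s=r.sense();c=read_camera("wrist");save(c,"pics/w3.png");np.savez("w3.npz",**c,tcp=s["tcp_pos"],rot=s["tool_rot"])
E
python3 m.py w3.npz
```

```text
time: 7.13
tcp_pos: [666.3, 39.9, 219.8]
tool_rot: [19.1, 89.7, 3.1]
wrist_force: [0.7, 0.5, 0.5]
opening: 0.1
time: 7.97
tcp_pos: [500.9, 283.8, 213.9]
tool_rot: [-164.5, 89.9, 179.7]
wrist_force: [0.5, 0.0, 0.2]
opening: 0.2
time: 8.13
tcp_pos: [504.0, 280.5, 214.4]
tool_rot: [-118.6, 89.9, -134.4]
wrist_force: [0.5, 0.2, -0.2]
opening: 0.8
t 8.13 tcp [504.  280.5 214.4] F [ 0.5  0.2 -0.2] open 0.8
R [[-0.001, 0.274, 0.962], [-0.001, 0.962, -0.274], [-1.0, -0.001, -0.001]]
shift [ -0.6  29.1 -34.8]
orange [127. 449.] 790 zt 91.4 mid [575.7 141.1 204.2] mean [663.1  43.2  91. ] ext [201. 225. 234.]
yellow [162.  99.] 856 zt 52.1 mid [370.8 189.2  50.8] mean [370.9 189.8  51.1] ext [25. 25.  5.]
yellow [354. 184.] 1613 zt 73.6 mid [477.5 320.6  72.7] mean [477.2 320.6  72.5] ext [35. 35.  6.]
yellow [204. 257.] 627 zt 51.3 mid [508.2 175.6  49.9] mean [507.6 176.2  50.3] ext [24. 24.  5.]
green [ 26. 444.] 253 zt 71.2 mid [569.1  61.6 186.2] mean [632.5 -50.8  88.9] ext [181. 289. 238.]
blue [175.  99.] 6075 zt 36.9 mid [371.2 190.   39.3] mean [370.6 191.3  35.9] ext [74. 74. 13.]
blue [632. 246.] 701 zt 8.5 mid [643.4 595.5  11.4] mean [630.4 590.2   6.6] ext [228.  15.  14.]
orange top [664.   41.4  88.9] [663.   43.2  90.1] [25. 26.  8.] 480
```

View pics/w3.png

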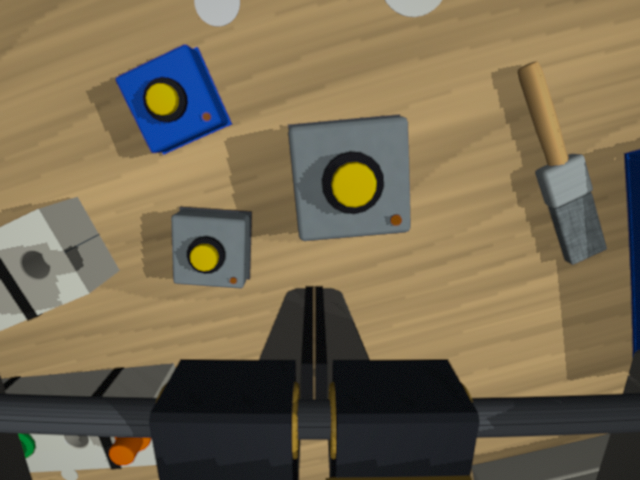

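The large grey box is centred with its yellow button at (354,184), and the small grey box is at (212,247). The target is (478,319.5).

```bash
python3 -m crank '[[[0,8,-9],0],[[0,10,-12],0],[[0,8,-10],0],[[0,4.5,-5],0],[[0,0,0],0],[[0,0,0],0]]'; python3 -m crank '[[[10,0,0],0],[[20,0,0],0],[[25,0,0],0],[[25,0,0],0],[[20,0,0],0],[[15,0,0],0],[[10,0,0],0],[[5,0,0],0],[[0,0,0],0],[[0,0,0],0]]'; python3 - <<'E'
from h import *
shift([478,319.5,68])
c=read_camera("scene");d=read_camera("side")
f=lambda a,x,y:cv2.resize(cv2.cvtColor(a["pixels"],cv2.COLOR_RGB2BGR)[y-60:y+60,x-60:x+60],(400,400),interpolation=cv2.INTER_CUBIC)
cv2.imwrite("pics/press0.png",np.hstack([f(c,360,170),f(d,297,187)]))
E
```

```text
time: 8.68
tcp_pos: [478.1, 320.3, 215.1]
tool_rot: [-42.6, 90.0, -58.5]
wrist_force: [-0.0, 0.4, 0.6]
opening: 0.5
time: 9.52
tcp_pos: [478.5, 320.2, 85.4]
tool_rot: [41.9, 90.0, 26.0]
wrist_force: [0.4, 0.9, -0.4]
opening: 0.7
t 9.52 tcp [478.5 320.2  85.4] F [ 0.4  0.9 -0.4] open 0.7
R [[0.0, 0.274, 0.962], [0.0, 0.962, -0.274], [-1.0, 0.0, 0.0]]
shift [17.4 -0.8 -0.3]
```

View pics/press0.png

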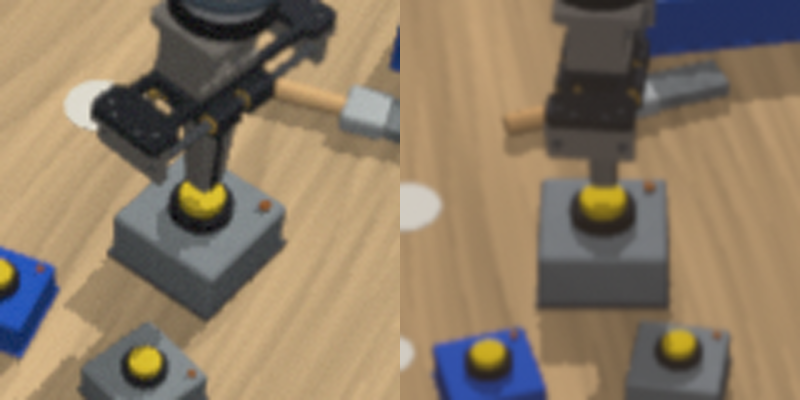

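The fingertips are centred over the large grey box's button, about 15 mm above it. I'll press in small steps while watching the force.

```bash
python3 -m crank '[[[6,0,0],0],[[5,0,0],0],[[3,0,0],0],[[2,0,0],0],[[0,0,0],0],[[0,0,0],0]]'; python3 -m crank '[[[2,0,0],0],[[0,0,0],0],[[0,0,0],0]]'; python3 -m crank '[[[2,0,0],0],[[0,0,0],0],[[0,0,0],0]]'
```

```text
time: 10.12
tcp_pos: [478.2, 320.2, 69.2]
tool_rot: [28.4, 90.0, 12.4]
wrist_force: [-0.4, 0.9, 3.3]
opening: 0.5
time: 10.37
tcp_pos: [478.3, 320.2, 67.2]
tool_rot: [44.6, 90.0, 28.7]
wrist_force: [0.0, 0.2, 4.6]
opening: 0.4
time: 10.62
tcp_pos: [478.3, 320.3, 66.2]
tool_rot: [46.2, 90.0, 30.3]
wrist_force: [-4.0, -2.3, 16.1]
opening: 0.4
```

The force rose along the spring to about 5 N and then jumped to 16 N with the travel stopping, so the button has hit its end stop. I'll hold briefly with a bit more, then release.

```bash
python3 -m crank '[[[0.5,0,0],0],[[0,0,0],0],[[0,0,0],0],[[0,0,0],0]]'; python3 -m crank '[[[-3,0,0],0],[[-6,0,0],0],[[-10,0,0],0],[[-20,0,0],0],[[-25,0,0],0],[[-25,0,0],0],[[-25,0,0],0],[[-20,0,0],0],[[-10,0,0],0],[[0,0,0],0]]'; python3 -m crank '[[[0,10,-10],0],[[0,20,-20],0],[[0,25,-25],0],[[0,25,-25],0],[[0,20,-20],0],[[0,10,-10],0],[[0,0,0],0],[[0,0,0],0],[[0,0,0],0]]'; python3 - <<'E'
from h import *
shift([0,0,0])
c=read_camera("scene");save(c,"pics/s2.png")
a=dict(np.load("scene0.npz"))
for n,cc in(("before",a),("after",c)):
  for nm,lo,hi in(("orange",(5,180,120),(14,255,255)),("yellow",(23,150,100),(34,255,255)),("blue",(100,150,60),(125,255,255)),("green",(55,150,40),(85,255,255))):
    N,L,S,C=cv2.connectedComponentsWithStats(mask(cc,lo,hi))
    print(n,nm,[(C[i].round(1).tolist(),int(S[i,4])) for i in range(1,N) if 60<S[i,4]<4000 and C[i][1]>120])
E
```

```text
time: 10.95
tcp_pos: [478.3, 320.3, 66.1]
tool_rot: [47.2, 90.0, 31.3]
wrist_force: [-4.3, -3.4, 20.7]
opening: 0.5
time: 11.78
tcp_pos: [479.1, 320.8, 211.0]
tool_rot: [49.3, 89.8, 33.4]
wrist_force: [-0.5, 0.6, 1.0]
opening: 0.7
time: 12.53
tcp_pos: [402.5, 455.1, 207.6]
tool_rot: [-101.7, 89.9, -117.6]
wrist_force: [-0.9, -0.4, 0.6]
opening: 0.7
t 12.53 tcp [402.5 455.1 207.6] F [-0.9 -0.4  0.6] open 0.7
R [[-0.001, 0.274, 0.962], [-0.002, 0.962, -0.274], [-1.0, -0.002, -0.0]]
shift [ 208.7 -547.6 -262.2]
before orange [([376.8, 286.4], 173)]
before yellow [([259.7, 129.0], 114), ([360.2, 168.4], 129), ([298.5, 191.7], 67), ([343.2, 218.0], 72)]
before blue [([299.1, 200.4], 621), ([285.8, 274.7], 185)]
before green [([340.3, 330.8], 193), ([210.0, 417.2], 3332), ([303.9, 451.0], 211)]
after orange [([376.8, 286.4], 173)]
after yellow [([259.6, 129.0], 116), ([360.2, 168.4], 129), ([298.5, 191.6], 62), ([343.2, 218.1], 71)]
after blue [([299.1, 200.3], 628), ([285.8, 274.7], 185)]
after green [([340.3, 330.8], 196), ([210.1, 417.3], 3338), ([303.8, 451.0], 214)]
```

View pics/s2.png

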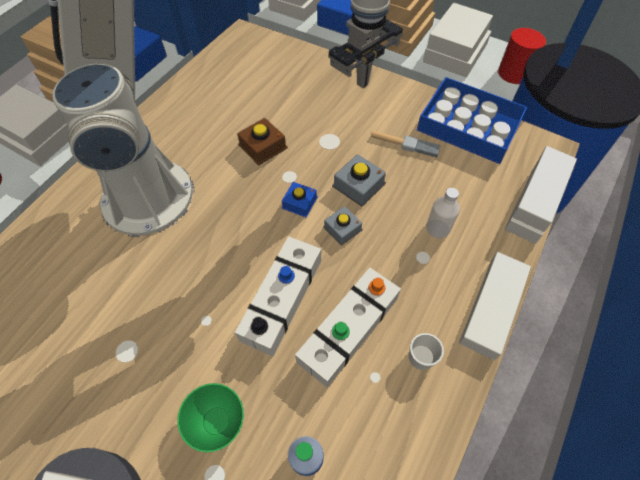

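The gripper is clear at (365,60). The button is back up at (360,168), and the stoppers, bowl, bottles, cup and brush stand where they did before.

```bash
python3 -c "
from h import *
print(r.job_done())"
```

```text
the job is handed in; nothing more can be done
None
```

The job is done and handed in, at about 12.6 s on the robot's clock out of the 40 s allowed.

- **Pointing:** I held the shut fingertips over the orange stopper at (664.4, 39.8, 110.1) for about 2.5 s, about 20 mm above its knob. The wrist force stayed within noise, so nothing was touched.
- **Report button:** I pressed the button on the large grey box down to its stop. The tip bottomed out at z ≈ 66 mm and the force rose past the spring's 5 N to about 21 N. I then let it spring back and moved clear.
- **Last checks:** In the scene camera, the orange, blue and green stoppers, all four yellow buttons, the bowl and the green-capped bottle measured within about 0.1 pixel of where they started. By eye, the black stopper, water bottle, cup and brush had not moved either. The arm was free and touching nothing.
- **Disagreements:** The cameras put the orange stopper up to 3.6 mm apart in x and 4.4 mm in y, so I aimed for about their average. The button's top measured about 72 mm high instead of the stated 68 mm. I therefore judged full travel by force and by where the tip stopped.

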